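# Turn the used cake board over on its stand

## Robot

A 7-joint arm with a two-finger parallel gripper is mounted at the origin on a cart in front of the work surface, level with it; the furniture and walls round the work are solid. World frame = base frame: x ahead of the robot, y to its left, z up, the work surface at z = 0. Lengths are in m, angles in rad, forces in N, time in s.
With the tool pointing down it reaches from about 0.4 to 0.9 m from the base axis. Payload 5.5 kg.
Tool frame: the origin (TCP) lies at the very end of the fingers, on their centre line; the grasp point (between the pads) lies 19 mm behind it; z points along the fingers, y is the line along which they close (so a half turn about z gives the same grasp; the last joint's range is limited). The gripper opens to 92 mm and grips with 3 to 60 N. Pads are 19 mm wide; open, the fingers measure 130 mm over their backs; the gripper's body (75 mm by 190 mm) begins 47 mm behind the grasp point.
Start: joints at [1.496, 0.501, -0.427, 1.55, 0.221, 1.138, -0.21], TCP at [0.215, -0.613, 0.187] pointing down, gripper open.
Joint ranges: [-2.88, 2.88], [-0.31, 2.03], [-1.54, 1.56], [0.2, 2.42], [-1.41, 4.55], [0.19, 2.02], [-2.57, 2.57]. Speed limits (rad/s): [2.57, 2.57, 3.14, 3.14, 3.14, 3.14, 3.14].

## Interface

Orientations are given as a 3x3 rotation matrix whose columns are the frame's x, y, z axes.
In Python, from rig import bot gives the robot as it stands. Calls block until the motion is done:
- bot.reach(position, orientation): joint-space move of the TCP to a pose.
- bot.movel(position, velocity=0.15, rot=None): straight line of the TCP; rot=None keeps the orientation; velocity is the mean speed in m/s.
- bot.move_joints(angles): joint-space move.
- bot.command_gripper(opening): finger opening in m; the grip force is fixed at half the most; returns when the fingers have stopped.
- bot.dwell(seconds).
- bot.solve_ik(position, orientation): joint angles nearest the present ones, or None.
- bot.get_state(): the state.
- bot.snapshot(name): name is "scene" or "top" or "wrist"; returns a dict with "frame" (400x640x3 uint8, red, green, blue), "camera_matrix" (3x3 intrinsics, pixels), "k1" (the pictures are not rectified: a ray, as slopes to the right and down, at radius r is drawn at 1 + k1 r^2 times it, then the intrinsics apply), "world_from_camera" (4x4, takes a point from camera to world coordinates); the wrist camera has in their place "T_tool_cam" (4x4, takes a point from camera to tool coordinates, whose origin is the TCP and whose axes are the flange's). Camera axes: x right, y down, z forward; pixel columns grow to the right and rows downward; lengths in m; the calibration is good to about 2 mm. A picture is of the moment at which its call begins: read the wrist's pose just before it. There is no depth.
A pose or a line that the arm cannot do raises bot.IKError and nothing moves.
- bot.hand_in(): hands the job in; it is judged then, once.
The state is a dict: "time": time; "joints": joint angles; "qd": joint speeds; "joint_efforts": joint torques, N m; "position": TCP position; "ee_rot": TCP orientation; "contact_force": force on the tool from outside, world axes, zero at the start; "wrist_torque": the same for the moment, N m; "opening": finger opening in m; "finger_force": force on a finger pad.
Only numpy, scipy, OpenCV 4.12 (cv2) and the standard library are available. Lean on these libraries where they do the work, as an engineer would, in place of code of your own. Each camera call takes 0.05 s, during which the arm holds its last target. There are 200 camera calls.

## Task

Turn the used cake board over so that its icing-smeared face is against the back of the wooden stand and its clean face looks out. Leave it leaning flat against the back, on the ledge and between the two red marks, without disturbing the tub and the jar in front of the stand or the tape roll behind it.

Things in the scene. Friction and masses are not known exactly. Their poses are not given: they have to be found in the camera images.
- cake_board: white cake board, a flat plate 170 x 150 mm, 9 mm thick, 0.12 kg; at the start it leans on the stand, smeared face out. Origin: centre of the clean face. z: out of the smeared face (plate from z = 0 to 9 mm, icing smears 2 mm higher); x: along the 170 mm side, up the slope at the start; y: along the 150 mm side
- board_mid (a point): middle of the cake board's thickness, at the centre of the plate
- stand: wooden book-rest stand, fixed, 270 mm wide (y), 150 deep, 130 high. Origin: on the worktop, 34 mm under the line where back meets ledge; x to its rear, y along the ledge, z up. The back (200 mm wide, 110 up the slope, 10 thick) leans 30 degrees from vertical, top to +x: its front face rises from x = 0, z = 34 mm along (0.5, 0, 0.866). The ledge is square to it, 34 mm deep, its front lip 12 mm high
- stand_seat (a point): fixed point on the stand: where the middle of the board's thickness (point board_mid) is when the board leans flat on the back, 170 mm side up the slope, centred between the red marks; 38.6 mm ahead (+x) of the stand's origin, 109.9 mm above the worktop
- teal_tub: teal icing tub with a blue lid, 119 mm across, 75 mm high, upright in front of the stand; bystander. Origin: centre of its underside
- jar: white sprinkle jar, 72 mm across, 109 mm high, upright in front of the stand; bystander. Origin: centre of its underside
- tape: brown roll of tape lying flat, 102 mm across, 24 mm high, behind the stand; bystander. Origin: centre of its underside
- mark_a (a point): red band 12 mm wide (in y) across the stand's ledge and lip, at y = -101 mm in the stand's frame; point: on the ledge, 17 mm in front of the back. 190 mm are clear between the two bands: the board stands there
- mark_b (a point): red band 12 mm wide (in y) across the stand's ledge and lip, at y = +101 mm in the stand's frame; point: on the ledge, 17 mm in front of the back. 190 mm are clear between the two bands: the board stands there

How it is judged:
By the outcome, as a careful person would: the job done as asked, in the order asked, and still so for the second after the job is handed in, with the robot touching nothing.
It also fails if it takes over 45 s, if anything falls off the work surface, if the arm or the gripper's body presses on something with over 40 N, if the wrist force passes 120 N, or if a joint passes its speed limit or range.

## Working session

There is one attempt and no reset: what is moved stays moved. The work goes in short steps, each a Python script; the robot and the scene stay as the last script left them, time stands still between calls to the robot, and variables do not carry over. Pictures are saved under pics/ and viewed, at most 10 in all, crops included, and the job is handed in when it is done.

```bash
mkdir -p pics; ls
python3 - <<'E'
from rig import bot
import cv2,numpy as np
for n in("scene","top"):
    s=bot.snapshot(n); cv2.imwrite(f"pics/{n}0.png",s["frame"][:,:,::-1])
    print(n,s["camera_matrix"].tolist(),s["k1"],np.round(s["world_from_camera"],4).tolist())
s=bot.snapshot("wrist");print(s["T_tool_cam"])
print(bot.get_state())
E
```

```text
pics
scene [[419.5150488220676, 0.0, 322.6411387531364], [0.0, 419.5150488220676, 196.77773084205373], [0.0, 0.0, 1.0]] -0.11178467167484306 [[-0.6213, -0.5508, 0.5574, 0.0251], [-0.7836, 0.4388, -0.4398, 0.3114], [-0.0023, -0.71, -0.7042, 0.707], [0.0, 0.0, 0.0, 1.0]]
top [[375.96908222515674, 0.0, 313.3659754709174], [0.0, 375.96908222515674, 199.8477514436257], [0.0, 0.0, 1.0]] -0.09055769715708092 [[0.0044, -0.9896, 0.1441, 0.3672], [-0.9998, -0.0016, 0.0197, -0.0618], [-0.0193, -0.1441, -0.9894, 1.0178], [0.0, 0.0, 0.0, 1.0]]
[[ 5.64489597e-04 -9.65817126e-01 -2.59223764e-01  6.96244867e-02]
 [ 9.99999784e-01  6.32220510e-04 -1.77915482e-04 -5.06591286e-04]
 [ 3.35720400e-04 -2.59223608e-01  9.65817275e-01 -1.96301007e-01]
 [ 0.00000000e+00  0.00000000e+00  0.00000000e+00  1.00000000e+00]]
{'time': 0.15, 'joints': array([ 1.4961894 ,  0.50162939, -0.42685492,  1.55115831,  0.22078637,
        1.13826735, -0.21025607]), 'qd': array([-0.00098439, -0.00184864, -0.00108577, -0.00383427,  0.00132648,
        0.00116685,  0.00011214]), 'joint_efforts': array([-6.67079265e-03, -5.67105997e+01, -5.82556933e+00, -2.79453725e+01,
       -6.89015980e-02,  2.65480438e-02,  1.64086628e-04]), 'position': array([ 0.21523159, -0.61273971,  0.18624235]), 'ee_rot': array([[ 9.43453657e-01,  3.31504223e-01, -3.83257455e-04],
       [ 3.31504432e-01, -9.43452674e-01,  1.36511458e-03],
       [ 9.09559785e-05, -1.41497389e-03, -9.99998995e-01]]), 'contact_force': array([-0.0006839 , -0.32872522, -0.47699122]), 'wrist_torque': array([-0.02447007, -0.00649043, -0.00753053]), 'finger_force': 0.0, 'opening': 0.0914603989418908}
```

View pics/scene0.png

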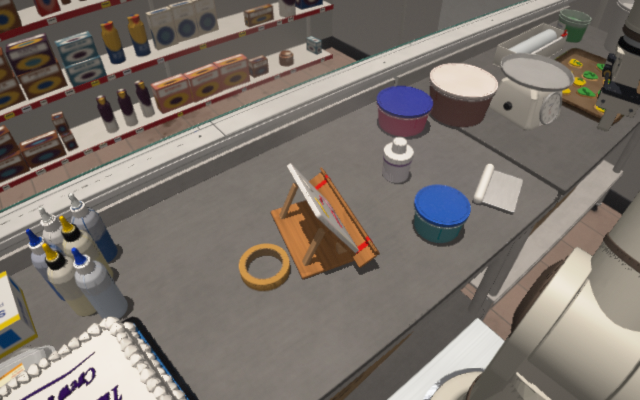

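View pics/top0.png

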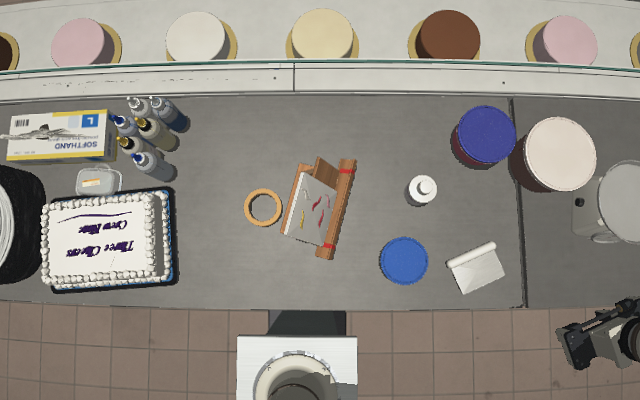

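The scene picture shows the stand from behind, the tape at (264,266), the jar at (398,160) and the tub at (441,213). In the top picture the stand's ledge faces right (−y), with red marks at about (347,170) and (329,246). The board lies between them, the tape is at (263,207), the tub at (404,260) and the jar at (422,190). I'll enlarge this area.

Run:
```python
import cv2
i=cv2.imread("pics/top0.png")[145:270,230:390]
cv2.imwrite("pics/top0c.png",cv2.resize(i,None,fx=4.8,fy=4.8,interpolation=cv2.INTER_CUBIC))
i=cv2.imread("pics/scene0.png")[150:285,230:410]
cv2.imwrite("pics/scene0c.png",cv2.resize(i,None,fx=4.4,fy=4.4,interpolation=cv2.INTER_CUBIC))
```

```text
(no output)
```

View pics/top0c.png

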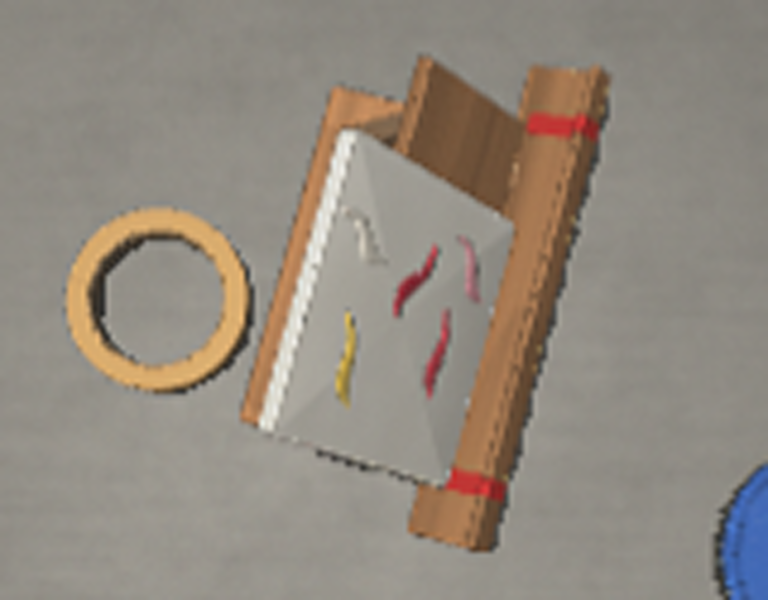

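View pics/scene0c.png

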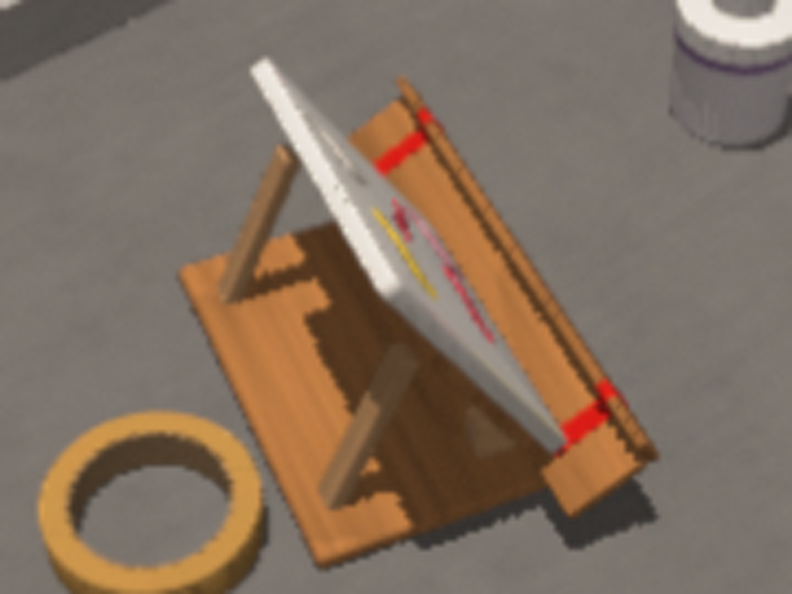

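The crops give the mark ends, the board's corners and its top edge clearly. Next I fit the stand pose and the board offset.

```bash
cat > h.py <<'E'
import numpy as np,cv2
from scipy.optimize import least_squares
from rig import bot
CAL={n:bot.snapshot(n) for n in("scene","top")}
def proj(n,P):
    s=CAL[n];W=s["world_from_camera"];p=(np.atleast_2d(P)-W[:3,3])@W[:3,:3]
    u=p[:,:2]/p[:,2:];u=u*(1+s["k1"]*(u**2).sum(1,keepdims=True));K=s["camera_matrix"]
    return u*K[0,0]+K[:2,2]
def atz(n,px,z):
    W=CAL[n]["world_from_camera"]
    return least_squares(lambda q:(proj(n,np.array([q[0],q[1],z]))-px).ravel(),[.45,-.1]).x
def T(p):
    c,s=np.cos(p[2]),np.sin(p[2]);return np.array([[c,-s,0],[s,c,0],[0,0,1]]),np.array([p[0],p[1],0])
UP=np.array([.5,0,.866]);OUT=np.array([-.866,0,.5]);L0=np.array([0,0,.034])
def bp(up,y,out): return L0+UP*up+OUT*out+np.array([0,y,0])
E
python3 - <<'E'
from h import *
t=lambda x,y:(x/4.8+230,y/4.8+145); s=lambda x,y:(x/4.4+230,y/4.4+150)
# name, pixel, (up, y, out), board?
O=[("top",t(528,124),(0,-.101,0),0),("top",t(450,481),(0,.101,0),0),
("scene",s(425,138),(0,-.101,.034),0),("scene",s(603,407),(0,.101,.034),0),
("top",t(425,56),(.11,-.1,0),0),
("top",t(357,132),(.17,-.075,.009),1),("top",t(275,431),(.17,.075,.009),1),("top",t(515,222),(0,-.075,.009),1),("top",t(445,486),(0,.075,.009),1),
("scene",s(265,58),(.17,-.075,.009),1),("scene",s(403,287),(.17,.075,.009),1),("scene",s(388,296),(.17,.075,0),1),("scene",s(250,68),(.17,-.075,0),1),("scene",s(563,440),(0,.075,.009),1)]
def f(p):
    R,o=T(p);r=[]
    for n,px,(u,y,w),b in O:
        if b:
            a=p[4]; u2=.085+(u-.085)*np.cos(a)-y*np.sin(a); y=(u-.085)*np.sin(a)+y*np.cos(a)+p[3]; u=u2
        r.append(proj(n,R@bp(u,y,w)+o)[0]-px)
    return np.array(r)
q=least_squares(lambda p:f(p).ravel(),[.48,-.12,1.3,0.01,0],loss="soft_l1")
print(q.x);print(np.round(f(q.x),1).tolist())
for nm,n,px,z in[("tub","top",(404,260.5),.075),("tub","scene",(442,207),.075),("jar","top",(426,186.5),.109),("jar","scene",(399.5,145),.109),("tape","top",(230+160/4.8,145+300/4.8),.024)]:
    print(nm,atz(n,px,z))
np.save("fit.npy",q.x)
R,o=T(q.x);y=q.x[3]
up=R@UP;out=R@OUT
for nm,pos in[("grasp",bp(.135,y,.0045)),("lift",bp(.27,0,.14)),("place",bp(.135,0,.0065))]:
    for sg in(1,-1):
        Y=sg*out;Z=-up;rot=np.c_[np.cross(Y,Z),Y,Z]
        j=bot.solve_ik(R@pos+o,rot);print(nm,sg,R@pos+o,None if j is None else np.round(j,2))
E
```

```text
[ 0.490645   -0.0873693   1.32437337  0.03066274  0.01237086]
[[-0.4, 0.1], [-2.7, -0.6], [0.4, -1.4], [2.0, -0.6], [0.9, 0.7], [-0.9, -0.4], [-0.4, 1.9], [0.1, -0.1], [1.1, 0.5], [-0.9, -1.2], [0.1, -0.7], [-0.7, 0.4], [-1.2, -0.6], [2.1, 0.7]]
tub [ 0.35260439 -0.26887745]
tub [ 0.34474506 -0.26090121]
jar [ 0.53318525 -0.32095046]
jar [ 0.5209514  -0.30809106]
tape [0.49098961 0.09174852]
grasp 1 [ 0.47642364 -0.0182079   0.15316   ] [-0.56  0.41  0.24  1.89  0.37  1.18 -2.35]
grasp -1 [ 0.47642364 -0.0182079   0.15316   ] [ 0.41  0.65 -1.05  1.86  0.85  1.52  0.35]
lift 1 [ 0.49400157 -0.07402497  0.33782   ] [ 0.51  0.36 -0.99  1.66  0.68  1.67 -2.39]
lift -1 [ 0.49400157 -0.07402497  0.33782   ] [ 0.65  0.48 -1.25  1.65  0.78  1.77  0.65]
place 1 [ 0.5057376  -0.02736735  0.15416   ] [-0.53  0.45  0.24  1.83  0.37  1.19 -2.31]
place -1 [ 0.5057376  -0.02736735  0.15416   ] [ 0.44  0.72 -1.09  1.79  0.92  1.58  0.36]
```

The fit is good to about 1 px. The board sits 31 mm towards mark_b. The plan is to grip the overhanging top edge, draw the board up and out, turn joint 7 by π and put it back centred.

```bash
cat >> h.py <<'E'
P=np.load("fit.npy");R,o=T(P);up=R@UP;out=R@OUT;ys=R@np.array([0,1,0])
def W(u,y,w): return R@bp(u,y,w)+o
def rot(sg,al=0):
    # al: in-plane turn of the board (x up-slope towards y)
    Z=-(up*np.cos(al)+ys*np.sin(al));Y=sg*out;return np.c_[np.cross(Y,Z),Y,Z]
def st(m=""):
    s=bot.get_state();d=s["position"]-W(0,0,0);print(m,round(s["time"],2),"uyw",np.round([d@up,d@ys,d@out],4),"q",np.round(s["joints"],2),"F",np.round(s["contact_force"],1),"op",round(s["opening"],4),"ff",round(s["finger_force"],1));return s
E
python3 - <<'E'
from h import *
p=bot.get_state()["position"]
bot.movel([p[0]+.05,p[1],.42],velocity=.3);st("up")
pre=W(.24,P[3],.0045)
bot.reach(W(.34,P[3],.03),rot(1));st("hi")
bot.movel(pre,velocity=.2);s=st("pre")
w=bot.snapshot("wrist");cv2.imwrite("pics/w1.png",w["frame"][:,:,::-1])
np.savez("w1.npz",K=w["camera_matrix"],k1=w["k1"],T=w["T_tool_cam"],p=s["position"],r=s["ee_rot"])
cv2.imwrite("pics/s1.png",bot.snapshot("scene")["frame"][:,:,::-1])
E
```

```text
up 1.29 uyw [0.0505 0.0909 0.6811] q [ 1.41  0.43 -0.45  1.14  0.19  1.61 -0.24] F [-0.   0.2 -1. ] op 0.0918 ff 0.0
hi 3.92 uyw [0.3396 0.0302 0.0309] q [-0.67  0.31  0.24  1.57  0.33  1.61 -2.29] F [-0.8 -0.7 -0.4] op 0.0917 ff 0.0
pre 4.59 uyw [0.2407 0.03   0.0047] q [-0.64  0.35  0.24  1.73  0.33  1.4  -2.33] F [ 0.4 -0.2  0.8] op 0.0919 ff 0.0
```

View pics/w1.png

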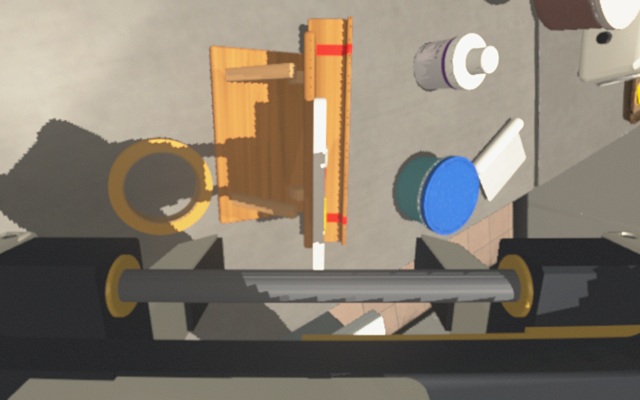

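The wrist view shows the board edge-on: its top edge runs along columns 314–326, with the far end at row 98 and the near end at about row 270. The marks are at (334,49) and (337,218). I compare these with the predicted positions.

Run:
```python
from h import *
d=np.load("w1.npz")
def pw(X):
    c=(d["T"][:3,:3].T@(d["r"].T@(X-d["p"])-d["T"][:3,3]));u=c[:2]/c[2];u=u*(1+d["k1"]*(u@u));return np.round(u*d["K"][0,0]+d["K"][:2,2],1)
for y in(-.075,.075):
  a=P[4]
  print("board top",[pw(W(.085+.085*np.cos(a)-y*np.sin(a),P[3]+y+.085*a,w)) for w in(0,.009)], "bot",pw(W(0,P[3]+y,.009)))
print("marks",[pw(W(0,y,.017)) for y in(-.101,.101)],"ledge far/near back",[pw(W(0,y,0)) for y in(-.135,.135)],[pw(W(0,y,.034)) for y in(-.135,.135)])
print("back top",[pw(W(.11,y,0)) for y in(-.1,.1)])
i=cv2.imread("pics/w1.png")[0:280,200:370];cv2.imwrite("pics/w1c.png",cv2.resize(i,None,fx=2.1,fy=2.1,interpolation=cv2.INTER_CUBIC))
```

```text
board top [array([313.9, 100.1]), array([326.3, 100.1])] bot [323.5 101.4]
board top [array([314.6, 286.5]), array([325.3, 286.5])] bot [323.1 221.7]
marks [array([330.6,  50.6]), array([329.4, 218.2])] ledge far/near back [array([315.7,  18.6]), array([316.2, 242.9])] [array([345.9,  18.6]), array([342.1, 242.9])]
back top [array([314.7,  32.5]), array([315.3, 251.2])]
```

View pics/w1c.png

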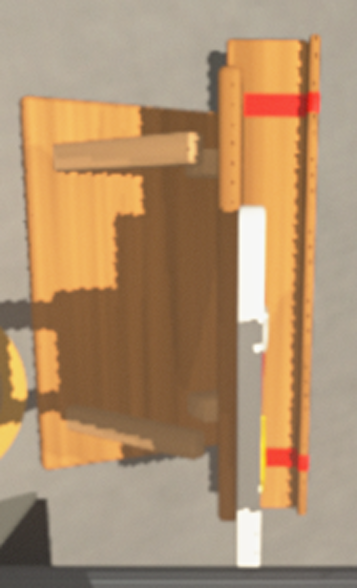

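The predictions match to within 1–2 px. Grasping now.

Run:
```python
from h import *
g=.132
bot.movel(W(g,.0303,.0045),velocity=.12,rot=rot(1));st("at")
bot.command_gripper(.0);s=st("grip")
bot.movel(W(g+.02,.0303,.008),velocity=.05);st("l1")
bot.movel(W(g+.14,.01,.05),velocity=.15);s=st("l2")
q=np.array(s["joints"]);q[6]+=np.pi
print(q[6]); bot.move_joints(q);st("flipped")
bot.movel(W(g+.14,0,.05),velocity=.1,rot=rot(-1));st("f2")
w=bot.snapshot("wrist");cv2.imwrite("pics/w2.png",w["frame"][:,:,::-1])
i=bot.snapshot("scene")["frame"][60:300,200:520,::-1];cv2.imwrite("pics/s2.png",cv2.resize(i,None,fx=2.4,fy=2.4))
```

```text
at 5.94 uyw [0.1327 0.0298 0.0041] q [-0.58  0.42  0.26  1.89  0.36  1.17 -2.34] F [-0.5  0.6 -0.2] op 0.0918 ff 0.0
grip 7.38 uyw [0.132  0.0303 0.0045] q [-0.58  0.42  0.26  1.89  0.36  1.17 -2.34] F [ 0.1  0.1 -0.5] op 0.0004 ff 0.0
l1 7.94 uyw [0.1523 0.0302 0.0079] q [-0.59  0.39  0.26  1.87  0.36  1.21 -2.33] F [-1.4  0.2  0.3] op 0.0002 ff 0.0
l2 8.95 uyw [0.271  0.0107 0.05  ] q [-0.6   0.32  0.26  1.67  0.35  1.48 -2.25] F [-0.3 -0.2  0.3] op 0.0008 ff 0.0
0.8957181497541975
flipped 11.6 uyw [0.2709 0.0107 0.0499] q [-0.6   0.32  0.26  1.67  0.35  1.48  0.9 ] F [-0.5  0.5  0.1] op 0.0006 ff 0.0
f2 11.86 uyw [ 0.2719 -0.0003  0.0502] q [-0.59  0.33  0.27  1.65  0.35  1.48  0.91] F [ 0.4 -0.3  0.2] op 0.0003 ff 0.0
```

View pics/s2.png

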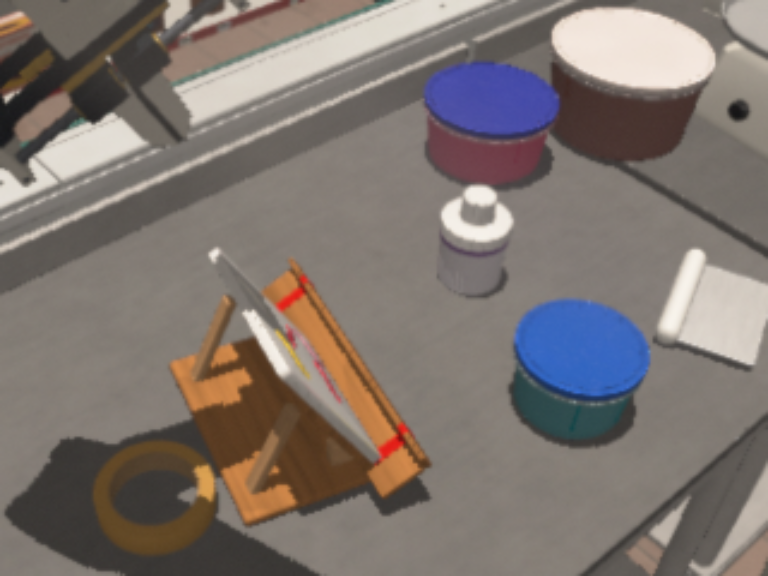

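The gripper closed on nothing (opening 0) and the board hasn't moved. I'll check the wrist view.

View pics/w2.png

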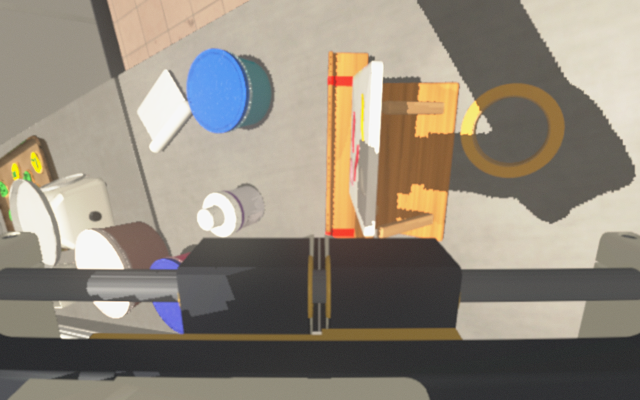

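The wrist view shows the closed fingers at (320,240), empty. In both views the real fingertips seem to sit short of the nominal TCP, so I'll overlay tool-axis points to measure the offset.

Run:
```python
from h import *
d=np.load("w1.npz");K=d["K"];print(K[0,0],d["k1"])
def pt(X):
    c=d["T"][:3,:3].T@(X-d["T"][:3,3]);u=c[:2]/c[2];u=u*(1+d["k1"]*(u@u));return u*K[0,0]+K[:2,2]
def over(img,pts,x0,y0,w,h,f):
    i=cv2.resize(img[y0:y0+h,x0:x0+w],None,fx=f,fy=f,interpolation=cv2.INTER_CUBIC)
    for k,p in enumerate(pts):
        c=tuple(int(v) for v in ((np.ravel(p)-[x0,y0]+.5)*f));cv2.circle(i,c,3,[(0,0,255),(0,255,0),(255,0,0),(0,255,255),(255,0,255)][k%5],-1)
    return i
zs=[0,-.019,-.04,-.06,-.08]
a=over(cv2.imread("pics/w1.png"),[pt(np.array([0,y,z])) for y in(-.046,.046) for z in zs],120,170,400,160,1)
b=over(cv2.imread("pics/w2.png"),[pt(np.array([0,0,z])) for z in zs],120,170,400,160,1)
s=bot.get_state();
full=bot.snapshot("scene")["frame"][:,:,::-1].copy()
c=over(full,[proj("scene",s["position"]+z*s["ee_rot"][:,2]) for z in zs],180,40,200,140,4)
p1=W(.24,P[3],.0045);r=d["r"]
e=over(cv2.imread("pics/s1.png"),[proj("scene",d["p"]+r[:,1]*y+z*r[:,2]) for y in (-.046,.046) for z in zs],160,40,200,140,2)
out=np.zeros((600,800,3),np.uint8)
out[:160,:400]=a;out[:160,400:]=b;out[160:440,:400]=e;out[160:440,400:]=cv2.resize(c,(400,280));
cv2.imwrite("pics/comp.png",out)
```

```text
355.8888796147087 -0.03363287036640093
```

View pics/comp.png

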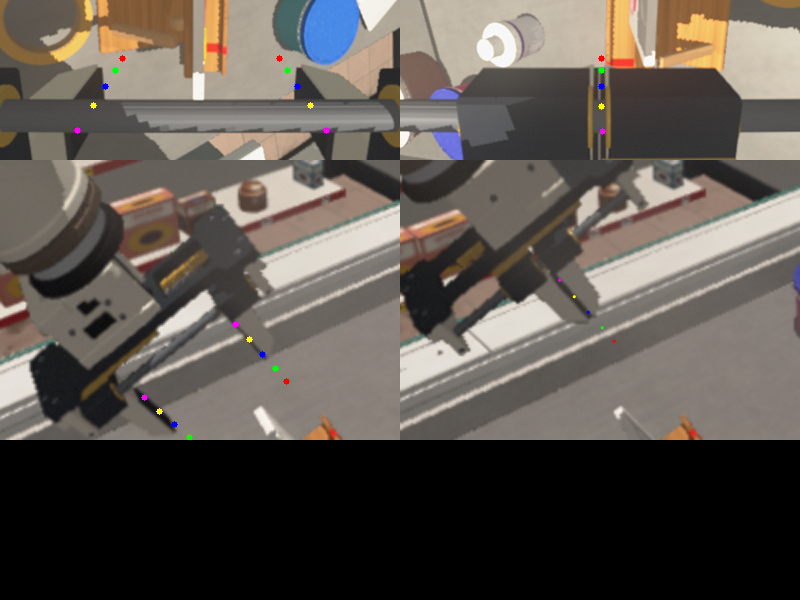

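The real fingertips lie about 35 mm behind the reported TCP: they sit just past the blue (−40 mm) dots, at about (592,320) and (177,432) in the composite. The first close was therefore only about 3 mm over the edge. I'll correct by 35 mm and regrasp from the current turned pose, flipping by −π later.

```bash
echo "D=.035" >> h.py
python3 - <<'E'
from h import *
y=.0303;t=.130-D
bot.command_gripper(.05)
bot.movel(W(.26-D,y,.0045),velocity=.25,rot=rot(-1));st("pre")
bot.movel(W(t,y,.0045),velocity=.12);st("at")
bot.command_gripper(.0);st("grip")
E
```

```text
pre 13.59 uyw [0.2252 0.03   0.005 ] q [-0.63  0.36  0.24  1.76  0.34  1.37  0.81] F [-0.2  0.   0.8] op 0.05 ff 0.0
at 14.82 uyw [0.0958 0.0297 0.0041] q [-0.56  0.45  0.27  1.94  0.37  1.09  0.8 ] F [0.2 0.3 0.3] op 0.0502 ff 0.0
grip 15.55 uyw [0.095  0.0303 0.0048] q [-0.56  0.45  0.27  1.94  0.37  1.09  0.8 ] F [-1.  -0.3  1.2] op 0.0089 ff 30.0
```

Run:
```python
from h import *
y=.0303;t=.130-D
bot.movel(W(t+.01,y,.008),velocity=.05);st("l1")
bot.movel(W(t+.15,.01,.06),velocity=.15);s=st("l2")
q=np.array(s["joints"]);q[6]-=np.pi
bot.move_joints(q);st("flip")
bot.movel(W(t+.15,0,.05),velocity=.1,rot=rot(1));st("f2")
bot.movel(W(t+.03,.0,.016),velocity=.12);st("d1")
bot.movel(W(t+.004,.0,.012),velocity=.06);st("d2")
bot.movel(W(t+.003,.0,.0075),velocity=.03);st("d3")
bot.dwell(.2);F0=st("base")["contact_force"]
for k in range(8):
    bot.movel(W(t+.003-.001*(k+1),.0,.0075),velocity=.02);bot.dwell(.1)
    F=st(k)["contact_force"]-F0
    if F@up>3: break
i=bot.snapshot("scene")["frame"][:,:,::-1];cv2.imwrite("pics/s3.png",i)
```

```text
l1 16.01 uyw [0.1055 0.03   0.0075] q [-0.56  0.43  0.27  1.93  0.37  1.11  0.8 ] F [ 0.2 -0.3 -1. ] op 0.0088 ff 30.0
l2 17.17 uyw [0.244  0.0107 0.0599] q [-0.58  0.31  0.27  1.72  0.36  1.42  0.9 ] F [-0.2  0.5 -1.3] op 0.0089 ff 30.0
flip 19.82 uyw [0.244  0.0107 0.0599] q [-0.58  0.31  0.27  1.72  0.36  1.42 -2.24] F [ 0.8  1.2 -0.6] op 0.0088 ff 30.0
f2 20.12 uyw [ 2.448e-01 -1.000e-04  4.960e-02] q [-0.58  0.34  0.27  1.7   0.35  1.42 -2.23] F [-0.6 -0.  -0.8] op 0.0086 ff 30.0
d1 21.31 uyw [ 0.1258 -0.0006  0.0159] q [-0.54  0.45  0.28  1.85  0.36  1.16 -2.29] F [ 0.8  0.6 -1.5] op 0.0092 ff 30.0
d2 21.9 uyw [0.0987 0.0001 0.0121] q [-0.53  0.48  0.28  1.87  0.37  1.1  -2.29] F [ 0.2 -0.4 -0.6] op 0.0089 ff 30.0
d3 22.2 uyw [ 0.0982 -0.0001  0.0071] q [-0.53  0.48  0.28  1.87  0.37  1.1  -2.3 ] F [ 0.4  0.5 -1.2] op 0.009 ff 30.0
base 22.4 uyw [ 0.0981 -0.0001  0.0075] q [-0.53  0.48  0.28  1.87  0.37  1.1  -2.3 ] F [-0.4  0.5 -1.3] op 0.0089 ff 30.0
0 22.75 uyw [0.097  0.     0.0076] q [-0.53  0.48  0.28  1.87  0.37  1.1  -2.3 ] F [ 0.5 -0.7 -2. ] op 0.0092 ff 30.0
1 23.1 uyw [0.096  0.     0.0075] q [-0.53  0.48  0.28  1.87  0.37  1.1  -2.3 ] F [-0.8 -0.3 -1.4] op 0.0091 ff 30.0
2 23.45 uyw [ 0.0955 -0.0004  0.0073] q [-0.53  0.48  0.28  1.87  0.37  1.1  -2.3 ] F [0.6 2.4 3.7] op 0.0089 ff 30.0
```

The board touched the ledge at the expected height. Releasing and backing off.

Run:
```python
from h import *
bot.command_gripper(.05);bot.dwell(.2);st("open")
bot.movel(W(.25-D,0,.0075),velocity=.12);st("pre")
bot.movel(W(.40-D,0,.02),velocity=.2)
bot.dwell(.3);s=st("hi")
w=bot.snapshot("wrist")["frame"][:,:,::-1]
np.savez("w3.npz",p=s["position"],r=s["ee_rot"])
t=bot.snapshot("top")["frame"][:,:,::-1];sc=bot.snapshot("scene")["frame"][:,:,::-1]
d=np.load("w1.npz")
def pw(X):
    c=(d["T"][:3,:3].T@(s["ee_rot"].T@(X-s["position"])-d["T"][:3,3]));u=c[:2]/c[2];u=u*(1+d["k1"]*(u@u));return np.round(u*d["K"][0,0]+d["K"][:2,2],1)
C=[(u,y,w_) for u in(.17,0) for y in(-.075,.075) for w_ in(.002,.011)]
print("wrist",[pw(W(*c)).tolist() for c in C]);print("scene",[proj("scene",W(*c)).round(1).tolist() for c in C])
o_=np.zeros((600,800,3),np.uint8)
o_[:300,:480]=cv2.resize(w[0:250,120:520],(480,300))
o_[300:,:400]=cv2.resize(sc[150:285,230:410],(400,300));o_[300:,400:]=cv2.resize(t[145:265,230:390],(400,300))
a=cv2.resize(sc[120:260,360:500],(300,300));o_[:300,490:790]=a
cv2.imwrite("pics/fin.png",o_)
```

```text
open 24.63 uyw [ 0.095  -0.      0.0075] q [-0.53  0.49  0.28  1.87  0.37  1.1  -2.3 ] F [ 0.6  0.8 -0.6] op 0.0502 ff 0.0
pre 25.78 uyw [0.2141 0.0004 0.0079] q [-0.59  0.4   0.26  1.72  0.34  1.35 -2.29] F [-1.1  0.1  0.5] op 0.0505 ff 0.0
hi 26.98 uyw [3.642e-01 2.000e-04 2.020e-02] q [-0.65  0.37  0.24  1.45  0.32  1.66 -2.25] F [ 0.3 -0.1 -0.6] op 0.05 ff 0.0
wrist [[302.6, 99.8], [311.1, 99.8], [304.0, 233.2], [311.7, 233.2], [307.5, 101.5], [313.4, 101.5], [308.2, 196.9], [313.7, 196.9]]
scene [[[281.0, 155.0]], [[284.6, 152.2]], [[310.8, 204.5]], [[314.9, 201.4]], [[320.7, 195.5]], [[323.8, 193.1]], [[350.5, 242.2]], [[354.0, 239.6]]]
```

View pics/fin.png

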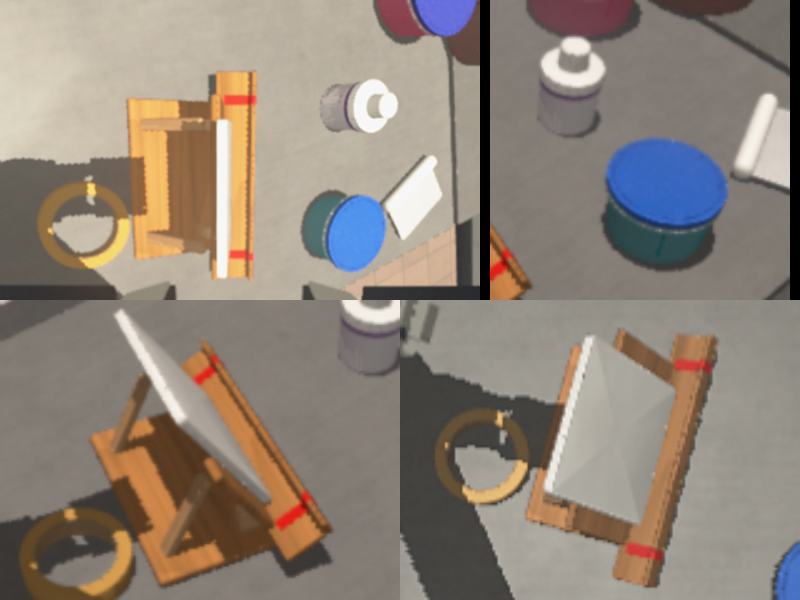

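The final pictures show the clean face out and the board centred between the marks. In the wrist view it spans columns 301–312 and rows 101–231, against a predicted 303–311 and 100–233, so it leans flat. The tub, jar and tape are where they were.

```bash
python3 -c "
from rig import bot
print(bot.hand_in())"
```

```text
the job is handed in; nothing more can be done
None
```

I turned the cake board over and handed the job in: it leans flat on the stand, clean face out and centred between the red marks, with the tub, jar and tape where they were. The first grasp closed empty because the real fingertips are about 35 mm short of the reported TCP; the second held.

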